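Centre the top-heavy lens mount on its pedestal

TASK

The little lens mount stands off-centre near the edge of its round pedestal. Without gripping or lifting it, push it with gentle fingertip taps until its round foot stands centred, wholly inside the ring engraved on the pedestal's top; it is top-heavy, so do not let it tip over or fall off. Leave everything else on the desk where it is, and finish with the hand clear.

Things in the scene. Friction and masses are not known exactly. Their poses are not given: they have to be found in the camera images.
- lens_mount: Loose top-heavy lens mount, 0.11 to 0.23 kg, 58 mm tall. Origin: centre of its underside, z up. A 30 mm boss 3 mm high under a dark round foot 38 mm across from 3 to 14 mm height (push here: it slides; pushed high up it tips), a 10 mm stem, and a 29 mm lens ring 10 mm thick centred 44 mm up, lens axis along its own x. Starts 17 to 26 mm off the pedestal's centre, in any direction.
- pedestal_top (a point): Centre of the top face of the round aluminium pedestal, 40 mm above the desk, z up. The top is flat, 100 mm in diameter; the pedestal is fixed to the desk. The dark engraved ring round this point has an inner diameter of 50 mm and is flush with the top.
- spacer: Loose aluminium spacer ring lying flat on the desk beside the pedestal, 48 mm outside, 32 mm inside, 12 mm high. Origin: centre of its underside. Leave alone.
- prism: Loose glass cube prism on a square dark base, 34 x 34 mm and 30 mm high, on the desk beside the pedestal. Origin: centre of its underside. Leave alone.
- lens_cap: Loose black round lens cap on the desk beside the pedestal, 42 mm in diameter, 16 mm high. Origin: centre of its underside. Leave alone.
- phone: Phone lying on the desk on the robot's left, 150 (its x) x 74 x 9 mm. Origin: centre of its underside. Leave alone.
- handset: Black cordless handset lying on the left, 145 (its x) x 48 x 22 mm. Origin: centre of its underside. Leave alone.
- mug: White mug on the right, 80 mm in diameter, 90 mm high, handle at its +y. Origin: centre of its underside. Leave alone.
- screwdriver: Screwdriver lying on the right, 170 mm long along its x. Leave alone.
Not all that is in view belongs to the job. What is shaped like the lens_mount but blue is not meant. Of the things shaped like the part that bears pedestal_top, the aluminium one is meant.

How it is judged:
By the outcome, as a careful person would: the job done as asked, in the order asked, and still so for the second after the job is handed in, with the robot touching nothing.
It also fails if it takes over 51 s, if anything falls off the work surface, if the arm or the gripper's body presses on something with over 40 N, if the wrist force passes 120 N, or if a joint passes its speed limit or range.

ROBOT

A 6-joint arm with a two-finger parallel gripper is mounted at the origin on the work surface. World frame = base frame: x ahead of the robot, y to its left, z up, the work surface at z = 0. Lengths are in mm, angles in rad, forces in N, time in s.
With the tool pointing down it reaches from about 350 to 975 mm from the base axis. Payload 7.1 kg.
Tool frame: the origin (TCP) lies midway between the tips of the shut fingers; the grasp point (between the pads) lies 19 mm behind it; z points along the fingers, x is the direction in which the jaws open and shut, and the axes are right-handed (so a half turn about z gives the same grasp; the last joint's range is limited). The gripper opens to 88 mm and grips with 3 to 60 N. Pads are 20 mm wide; open, the fingers measure 115 mm over their backs; the gripper's body (75 mm by 178 mm) begins 61 mm behind the grasp point.
Start: joints at [1.219, 0.423, 1.63, -0, 1.089, -0.019], TCP at [204.15, 590.701, 222.675] pointing down, gripper open.
Joint ranges: [-3, 3], [-0.9, 2.11], [0.09, 2.58], [-1.31, 4.45], [0.11, 2.69], [-2.54, 2.54]. Speed limits (rad/s): [2.39, 2.39, 3.01, 3.14, 3.14, 3.14].

INTERFACE

Orientations are given as a rotation vector (axis times angle).
In Python, from workcell import telemetry, imaging, ticket gives the robot as it stands.
- The arm moves only by the tool jog_arm, never from a script. Its arguments are lists of equal length, an entry for each row: "travel": the shift along the world's x, y, z in units of 400 mm (1.0 is 400 mm), a list of three; "dr": the turn, a rotation vector about the world's x, y, z in units of 90 degrees (1.0 is 90 degrees), a list of three. In form: {"travel": [[tx, ty, tz], ...], "dr": [[wx, wy, wz], ...]}. A call has exactly 10 rows; each row is the pose to reach, as a shift and turn from the pose measured when the call began; what a row does not reach only later rows make up. A row lasts 1/10 s, in which the tool goes at most 50 mm and 8.59 degrees, less where a joint would pass 70% of its speed; a pose out of reach is approached as far as the arm can. A call with a number of a shift or a turn outside -1 to 1 is refused whole. A call with a gripper value outside its range is refused whole. "hand" is the opening, from -1 (shut) to 1 (fully open), set as the call begins (left out, the last holds). The fingers move at their own pace and stop on an object; the grip force is fixed at half the most. Time passes only in rows, so rows that repeat a pose let the fingers close, or fill a call up. It gives the time, the measured TCP pose, the force and the opening at its end, in the units of the state.
- telemetry.get_obs(): the state, without advancing time (a new reading comes with each control period).
- imaging.get_image(name): name is "scene" or "top"; returns a dict with "pixels" (384x512x3 uint8, red, green, blue), "range_z" (384x512 float32, mm along the optical axis (not along the pixel's ray), 0 where there is no reading), "fx", "fy", "cx", "cy" (pixels), "extrinsics" (4x4, takes a point from world to camera coordinates). Camera axes: x right, y down, z forward; pixel columns grow to the right and rows downward; lengths in mm; the calibration is good to about 2 mm. A picture is of the moment at which its call begins.
- ticket.close_job(): hands the job in, once; it reports no verdict.
The state is a dict: "t": time; "qpos": joint angles; "qvel": joint speeds; "joint_torque": joint torques, N m; "ee_pos": TCP position; "orientation": TCP orientation; "ft_force": force on the tool from outside, world axes, zero at the start; "moment": the same for the moment, N m; "width": finger opening in mm.
Only numpy, scipy, OpenCV 4.12 (cv2) and the standard library are available. Lean on these libraries where they do the work, as an engineer would, in place of code of your own. Each camera call takes 0.05 s, during which the arm holds its last target. There are 200 camera calls.

## Working session

There is one attempt and no reset: what is moved stays moved. The work goes in short steps, Python scripts to look and compute and a tool call to move; the robot and the scene stay as the last step left them, time stands still between calls to the robot, and variables do not carry over. Pictures are saved under pics/ and viewed, about 8 in all and at most 12, crops included, and the job is handed in when it is done.

Besides the shell and the picture viewer there is one more tool, called after "Call:" as name(argument=value, ...), one argument or row to a line, values as JSON. jog_arm: Moves the arm, as the interface text tells. Its arguments: {"type":"object","properties":{"travel":{"type":"array"},"dr":{"type":"array"},"hand":{"type":"number"}},"required":["travel","dr"]}

```bash
mkdir -p pics; cat > h.py <<'E'
import numpy as np, cv2
from workcell import telemetry, imaging, ticket
def snap(n, f=None, crop=None, s=1):
    im=imaging.get_image(n); p=cv2.cvtColor(im['pixels'],cv2.COLOR_RGB2BGR)
    if f:
        q=p if crop is None else p[crop[1]:crop[3],crop[0]:crop[2]]
        cv2.imwrite('pics/'+f, cv2.resize(q,None,fx=s,fy=s,interpolation=cv2.INTER_CUBIC))
    return im
def ray(im,u,v,z):
    T=np.array(im['extrinsics']); R=T[:3,:3]; c=-R.T@T[:3,3]
    d=R.T@np.array([(u-im['cx'])/im['fx'],(v-im['cy'])/im['fy'],1.])
    return c+d*(z-c[2])/d[2]
def proj(im,P):
    q=np.array(im['extrinsics'])@np.append(P,1.); return q[0]/q[2]*im['fx']+im['cx'], q[1]/q[2]*im['fy']+im['cy']
E
python3 - <<'E'
from h import *
a=snap('top','t0.png'); b=snap('scene','s0.png')
for n,im in(('top',a),('scene',b)):
    T=np.array(im['extrinsics']); print(n,(-T[:3,:3].T@T[:3,3]).round(),T[2,:3].round(2),im['fx'])
print(telemetry.get_obs())
E
```

```text
top [ 319.   -0. 1267.] [ 0.17 -0.   -0.99] 423.9009681569296
scene [1071.  906.  922.] [-0.4  -0.66 -0.64] 465.0235838929153
{'t': 0.1, 'qpos': array([ 1.21898525e+00,  4.23789085e-01,  1.63056804e+00,  5.54087091e-06,
        1.08861813e+00, -1.89773619e-02]), 'qvel': array([-0.000278  , -0.00242883, -0.00440676, -0.00174683, -0.00013783,
       -0.00194872]), 'joint_torque': array([ 3.63242918e-05, -5.45617461e+01, -2.74322391e+01,  6.44576875e-02,
        1.89262762e-02, -5.38334689e-05]), 'ee_pos': array([203.99465825, 590.25656098, 221.98192865]), 'orientation': array([ 2.55810214e+00,  1.82231598e+00, -1.79635452e-03]), 'ft_force': array([ 0.13484885, -0.00780443, -0.28443732]), 'moment': array([-0.00622366,  0.00520177,  0.02517898]), 'width': 87.63250172903781}
```

View pics/t0.png

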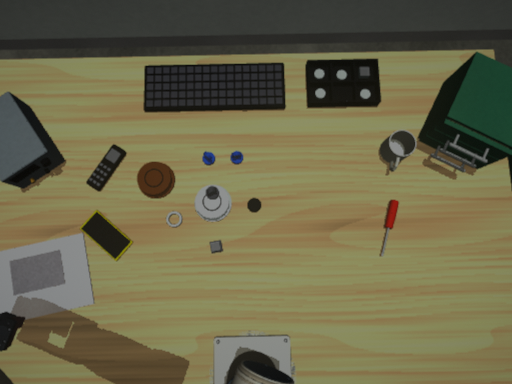

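View pics/s0.png

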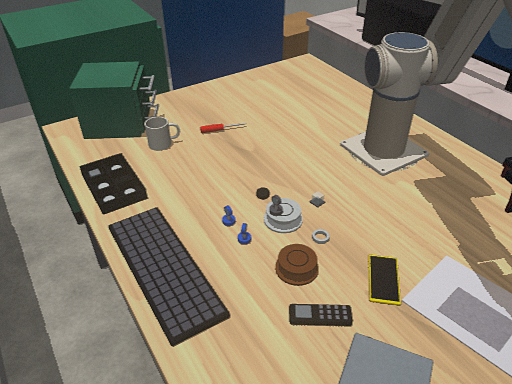

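Top view: the aluminium pedestal is at (213,203), with the dark mount on it at (212,193). The decoys are the brown pedestal at (156,180) and the blue mounts at (208,158) and (237,158). The description fits the grey-dark mount on the aluminium pedestal. I'll confirm with an enlarged crop.

```bash
python3 - <<'E'
from h import *
a=snap('top'); b=snap('scene')
A=cv2.resize(a['pixels'][165:255,160:270],None,fx=6,fy=6,interpolation=cv2.INTER_CUBIC)[:, :400*2]
B=cv2.resize(b['pixels'][185:245,245:335],None,fx=6,fy=6,interpolation=cv2.INTER_CUBIC)
A=cv2.resize(A,(400,327));B=cv2.resize(B,(400,267))
cv2.imwrite('pics/c1.png',cv2.cvtColor(np.vstack([A,B]),cv2.COLOR_RGB2BGR))
print(ray(a,213,203,40),ray(a,212,193,50))
# height-based cloud
T=np.array(a['extrinsics']);Z=a['range_z'];v,u=np.mgrid[165:255,160:275];z=Z[165:255,160:275]
P=np.stack([(u-a['cx'])/a['fx']*z,(v-a['cy'])/a['fy']*z,z],-1)@T[:3,:3]-T[:3,:3].T@T[:3,3]
m=(P[...,2]>33)&(P[...,2]<46)
p=P[m];print('ped',len(p),p.min(0),p.max(0))
for lo,hi in((47,60),(75,110)):
    m=(P[...,2]>lo)&(P[...,2]<hi);p=P[m];print(lo,len(p),p.mean(0),p.min(0),p.max(0))
E
```

```text
[486.92805101 102.28497922  40.        ] [514.93462168 104.18361859  50.        ]
ped 991 [354.02816467  58.37705906  33.01620071] [605.15567998 259.80746003  45.84135276]
47 85 [512.51571905 103.71785226  51.97011383] [497.16381891  86.52641263  47.24516865] [532.87895896 124.45483958  57.36060086]
75 49 [515.27354322 104.49935239  91.94739454] [508.90499638  92.14689837  75.76106066] [523.4953691  118.30646996 101.03273553]
```

View pics/c1.png

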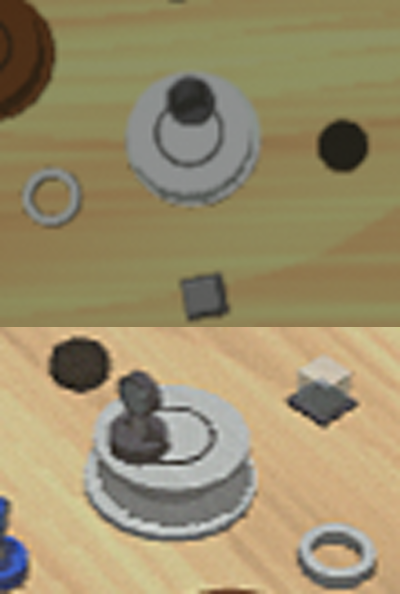

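The crop confirms it: the dark-grey mount stands on the aluminium pedestal, on the far (+x) side of the engraved ring. Next I'll measure the pedestal, ring and foot at subpixel precision.

```bash
cat >> h.py <<'E'
from scipy.optimize import least_squares
def circ(p,r=None):
    c0=np.r_[p[:,:2].mean(0), r or 20]
    f=lambda c: np.hypot(p[:,0]-c[0],p[:,1]-c[1])-(r or c[2])
    s=least_squares(f,c0,loss='soft_l1',f_scale=1.5); return s.x.round(1), np.abs(s.fun).mean().round(2)
def outline(im,mask,z):
    cs,_=cv2.findContours(mask.astype(np.uint8),cv2.RETR_EXTERNAL,cv2.CHAIN_APPROX_NONE)
    c=max(cs,key=cv2.contourArea)[:,0]; return np.array([ray(im,u,v,z)[:2] for u,v in c]), c
def measure(f=None):
    C=np.array([488,102.])
    for n in('top','scene'):
        im=snap(n); g=im['pixels'].astype(int).sum(2)/3.
        K=6; M=np.float64([[K,0,0],[0,K,0]])
        u0,v0=map(int,proj(im,[C[0],C[1],40])); x0,y0=u0-32,v0-32
        w=im['pixels'][y0:y0+64,x0:x0+64]; big=cv2.resize(w,None,fx=K,fy=K,interpolation=cv2.INTER_CUBIC)
        G=big.mean(2)
        # rectify onto plane z=40 and z=54 at 0.5 mm per px
        for z,tag in((40,'a'),(54,'b')):
            N=240; X,Y=np.meshgrid(C[0]+60-np.arange(N)*.5, C[1]+60-np.arange(N)*.5, indexing='ij')
            P=np.stack([X,Y,np.full_like(X,z),np.ones_like(X)],-1)@np.array(im['extrinsics']).T
            mu=(P[...,0]/P[...,2]*im['fx']+im['cx']).astype(np.float32); mv=(P[...,1]/P[...,2]*im['fy']+im['cy']).astype(np.float32)
            r=cv2.remap(im['pixels'],mu,mv,cv2.INTER_CUBIC); cv2.imwrite(f'pics/{f}_{n}{tag}.png',r[...,::-1])
E
python3 - <<'E'
from h import *
measure('m0')
q=[cv2.imread(f'pics/m0_{n}{t}.png') for n in('top','scene') for t in 'ab']
cv2.imwrite('pics/m0.png',cv2.resize(np.vstack([np.hstack(q[:2]),np.hstack(q[2:])]),(600,600)))
for i in q: print(i[::24,::24].mean(2).astype(int)[2:8])
E
```

```text
[[127 127 142 126  52  45  56 142 137 127]
 [120 138 141 100  37  49  49 143 143 126]
 [123 143 145 142 108  73 142 124 143 138]
 [119 143 146 142 143 143 143 124 143 137]
 [118 142 143  82 143 143 105 145 144 131]
 [116 108 142 143 139 129 144 143  99 106]]
[[127 127 141 139  49  50  51 142 135 127]
 [120 128 141 135  37  40  48 143 142 123]
 [123 143 143 129  88  49 110 121 143 139]
 [122 143 144 136 143 143 143 114 143 136]
 [117 141 143  83 143 144 138 143 143 129]
 [115 116 143 142 115  94 145 142 125 114]]
[[108 111 179 204  58  87  81 164 179 168]
 [ 91 190 186  55  61  68  86  76 186 153]
 [ 94 184 171 199  99  69  76  78  69 124]
 [103 179 192 184 179 189 202  44 103  82]
 [112 187 180 110 188 186  72 187 120  88]
 [168 150 182 177 190 175 182 179 175 173]]
[[174 175  79  62  87  88  81 179 156  57]
 [185 197 208  45  67  88  63 118 168  75]
 [183 176 178 183 179 151  65  89  89 173]
 [186 186 152 180 181 105 172  70  83 150]
 [138 180 188 153 132 189 179 176 174 179]
 [173 180 184 181 180 180 177 176 177 177]]
```

View pics/m0.png

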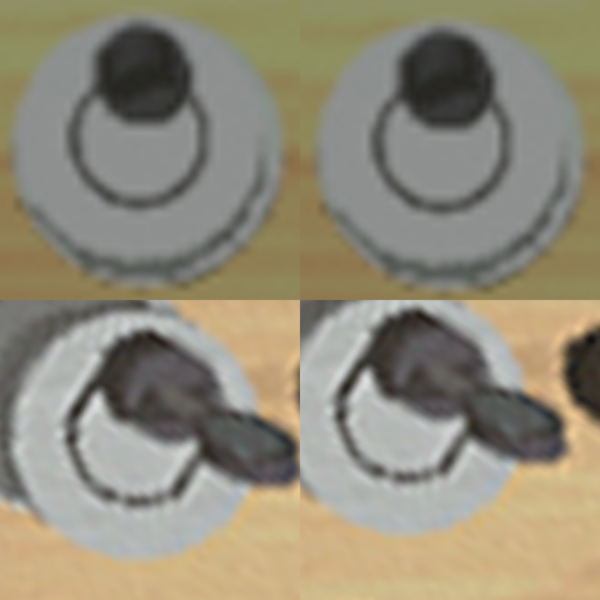

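```bash
cat >> h.py <<'E'
O=np.array([488,102.])
def rect(im,z):
    N=480; X,Y=np.meshgrid(O[0]+60-np.arange(N)*.25, O[1]+60-np.arange(N)*.25, indexing='ij')
    P=np.stack([X,Y,np.full_like(X,z),np.ones_like(X)],-1)@np.array(im['extrinsics']).T
    return X,Y,cv2.remap(im['pixels'],(P[...,0]/P[...,2]*im['fx']+im['cx']).astype(np.float32),(P[...,1]/P[...,2]*im['fy']+im['cy']).astype(np.float32),cv2.INTER_CUBIC)
RING=np.array([492.5,107.])
def ringfit():
    for n in('top','scene'):
        X,Y,r=rect(snap(n),40); g=r.mean(2); R=np.hypot(X-RING[0],Y-RING[1]); th=np.arctan2(Y-RING[1],X-RING[0])
        s=(R>20)&(R<31)&(X<498 if n=='top' else X<490); m=s&(g<0.8*np.median(g[s]))
        print(n,'ring',circ(np.c_[X[m],Y[m]]))
def foot(f=None):
    im=snap('top'); X,Y,r=rect(im,54); g=r.mean(2)
    m=((g<95)&(np.hypot(X-RING[0],Y-RING[1])<48)).astype(np.uint8)
    m=cv2.morphologyEx(m,cv2.MORPH_OPEN,cv2.getStructuringElement(cv2.MORPH_ELLIPSE,(45,45)))
    cs,_=cv2.findContours(m,cv2.RETR_EXTERNAL,cv2.CHAIN_APPROX_NONE); c=max(cs,key=cv2.contourArea)[:,0]
    p=np.c_[X[c[:,1],c[:,0]],Y[c[:,1],c[:,0]]]; d=p-p.mean(0); k=d@np.array([.88,.47])<6
    F,e=circ(p[k],19.); print('foot',F[:2],'res',e,'area',m.sum()/16, 'free r',circ(p[k])[0],'off ring',(F[:2]-RING).round(1))
    if f:
        cv2.drawContours(r,cs,-1,(255,0,0),1); cv2.imwrite('pics/'+f,r[...,::-1])
    return F[:2]
E
python3 - <<'E'
from h import *
ringfit(); foot()
E
```

```text
top ring (array([492.7, 106.6,  25.9]), np.float64(0.73))
scene ring (array([494.7, 106.9,  27.1]), np.float64(1.21))
foot [515.2 103.5] res 0.44 area 1196.625 free r [515.1 103.4  19. ] off ring [22.7 -3.5]
```

Call:
jog_arm(
  travel=[
    [0.06,-0.08,0],
    [0.12,-0.17,0],
    [0.18,-0.26,0],
    [0.25,-0.35,0],
    [0.31,-0.44,0],
    [0.37,-0.53,0],
    [0.43,-0.62,0],
    [0.49,-0.7,0],
    [0.53,-0.77,0],
    [0.55,-0.8,0],
  ],
  dr=[
    [0,0,0.012],
    [0,0,0.025],
    [0,0,0.037],
    [0,0,0.05],
    [0,0,0.062],
    [0,0,0.074],
    [0,0,0.087],
    [0,0,0.1],
    [0,0,0.112],
    [0,0,0.124],
  ],
  hand=-0.55,
)

```text
t: 1.45
ee_pos: [425.3, 268.5, 222.8]
orientation: [2.37, 2.061, 0.0]
ft_force: [0.3, 0.6, 0.4]
width: 19.8
```

Call:
jog_arm(
  travel=[
    [0.06,-0.08,0],
    [0.13,-0.17,0],
    [0.2,-0.26,0],
    [0.27,-0.34,0],
    [0.31,-0.4,0],
    [0.327,-0.427,-0.02],
    [0.327,-0.427,-0.08],
    [0.327,-0.427,-0.16],
    [0.327,-0.427,-0.22],
    [0.327,-0.427,-0.22],
  ],
  dr=[
    [0,0,0],
    [0,0,0],
    [0,0,0],
    [0,0,0],
    [0,0,0],
    [0,0,0],
    [0,0,0],
    [0,0,0],
    [0,0,0],
    [0,0,0],
  ],
)

```text
t: 2.45
ee_pos: [552.8, 97.8, 131.3]
orientation: [-2.368, -2.06, 0.009]
ft_force: [-0.3, -0.6, -0.3]
width: 19.4
```

Call:
jog_arm(
  travel=[
    [0.008,0,-0.03],
    [0.008,0,-0.06],
    [0.008,0,-0.1],
    [0.008,0,-0.14],
    [0.008,0,-0.17],
    [0.008,0,-0.195],
    [0.008,0,-0.208],
    [0.008,0,-0.212],
    [0.008,0,-0.212],
    [0.008,0,-0.212],
  ],
  dr=[
    [0,0,0],
    [0,0,0],
    [0,0,0],
    [0,0,0],
    [0,0,0],
    [0,0,0],
    [0,0,0],
    [0,0,0],
    [0,0,0],
    [0,0,0],
  ],
)

```text
t: 3.45
ee_pos: [556.5, 97.9, 47.0]
orientation: [-2.368, -2.06, 0.008]
ft_force: [0.5, 0.4, 0.2]
width: 19.8
```

```bash
sed -i 's/^RING=.*/RING=np.array([492.7,106.6])/' h.py; python3 - <<'E'
from h import *
print(telemetry.get_obs()['ee_pos'])
snap('scene','s1.png',(240,150,350,250),5); 
try: print(foot('f1.png'))
except Exception as e: print(e)
E
```

```text
[556.50786555  97.90678926  47.02526092]
foot [467.   92.1] res 17.65 area 7238.3125 free r [492.7 106.6  47.9] off ring [-25.7 -14.5]
[467.   92.1]
```

View pics/s1.png

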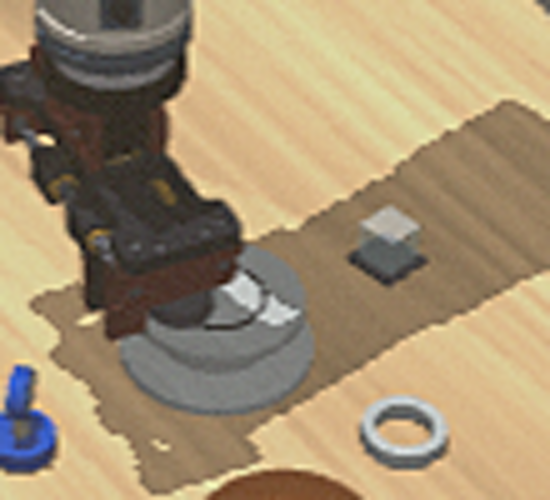

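Call:
jog_arm(
  travel=[
    [-0.005,0.001,-0.002],
    [-0.01,0.001,-0.002],
    [-0.014,0.002,-0.002],
    [-0.018,0.0025,-0.002],
    [-0.022,0.003,-0.002],
    [-0.026,0.0035,-0.002],
    [-0.03,0.004,-0.002],
    [-0.034,0.0047,-0.002],
    [-0.038,0.0053,-0.002],
    [-0.042,0.0058,-0.002],
  ],
  dr=[
    [0,0,0],
    [0,0,0],
    [0,0,0],
    [0,0,0],
    [0,0,0],
    [0,0,0],
    [0,0,0],
    [0,0,0],
    [0,0,0],
    [0,0,0],
  ],
)

```text
t: 4.55
ee_pos: [539.7, 100.3, 46.3]
orientation: [-2.368, -2.06, 0.007]
ft_force: [0.7, -0.3, 0.5]
width: 19.5
```

Call:
jog_arm(
  travel=[
    [-0.004,0.0005,0],
    [-0.008,0.001,0],
    [-0.012,0.0016,0],
    [-0.016,0.0022,0],
    [-0.02,0.0027,0],
    [-0.024,0.0033,0],
    [-0.028,0.0039,0],
    [-0.032,0.0044,0],
    [-0.036,0.005,0],
    [-0.038,0.0053,0],
  ],
  dr=[
    [0,0,0],
    [0,0,0],
    [0,0,0],
    [0,0,0],
    [0,0,0],
    [0,0,0],
    [0,0,0],
    [0,0,0],
    [0,0,0],
    [0,0,0],
  ],
)

```text
t: 5.55
ee_pos: [524.3, 102.4, 46.3]
orientation: [-2.368, -2.06, 0.008]
ft_force: [1.1, -0.5, 0.6]
width: 19.7
```

Call:
jog_arm(
  travel=[
    [0.02,-0.003,0],
    [0.05,-0.007,0],
    [0.06,-0.01,0.06],
    [0.06,-0.01,0.17],
    [0.06,-0.05,0.26],
    [0.05,-0.15,0.28],
    [0.03,-0.25,0.28],
    [0,-0.36,0.28],
    [0,-0.46,0.28],
    [0,-0.5,0.28],
  ],
  dr=[
    [0,0,0],
    [0,0,0],
    [0,0,0],
    [0,0,0],
    [0,0,0],
    [0,0,0],
    [0,0,0],
    [0,0,0],
    [0,0,0],
    [0,0,0],
  ],
)

```text
t: 6.55
ee_pos: [524.9, -100.8, 158.7]
orientation: [-2.372, -2.057, 0.007]
ft_force: [0.5, 0.5, 0.7]
width: 19.6
```

```bash
python3 - <<'E'
from h import *
ringfit(); foot('f2.png')
E
```

```text
top ring (array([492.6, 106.6,  25.8]), np.float64(0.76))
scene ring (array([496.9, 107.1,  28.2]), np.float64(2.18))
foot [497.1 103.7] res 0.63 area 1238.625 free r [497.3 103.7  19.1] off ring [ 4.4 -2.9]
```

View pics/f2.png

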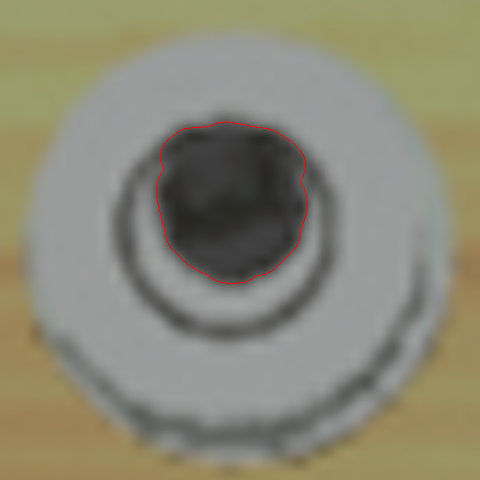

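```bash
cat >> h.py <<'E'
def off(f=None):
    for n in('top','scene'):
        im=snap(n); T=np.array(im['extrinsics']); cam=-T[:3,:3].T@T[:3,3]; w=(cam[:2]-RING)/np.linalg.norm(cam[:2]-RING)
        X,Y,r=rect(im,43); g=r.mean(2)
        m=((g<(95 if n=='top' else 120))&(np.hypot(X-RING[0],Y-RING[1])<40)).astype(np.uint8)
        m=cv2.morphologyEx(m,cv2.MORPH_OPEN,cv2.getStructuringElement(cv2.MORPH_ELLIPSE,(45,45)))
        cs,_=cv2.findContours(m,cv2.RETR_EXTERNAL,cv2.CHAIN_APPROX_NONE); c=max(cs,key=cv2.contourArea)[:,0]
        p=np.c_[X[c[:,1],c[:,0]],Y[c[:,1],c[:,0]]]; F=RING.copy()
        for _ in range(6):
            d=p-F; k=d@w>(.3*19); F=circ(p[k],19.)[0][:2]
        _,_,r0=rect(im,40); g0=r0.mean(2); R=np.hypot(X-RING[0],Y-RING[1]); dF=np.stack([X-F[0],Y-F[1]],-1); al=dF@w; la=np.abs(dF@np.array([-w[1],w[0]]))
        s=(R>21)&(R<31)&~((la<22)&(al<22)); q=s&(g0<.8*np.median(g0[s])); C,e=circ(np.c_[X[q],Y[q]],25.9)
        print(n,'foot',F,'res',circ(p[k],19.)[1],'ring',C[:2],e,'off',(F-C[:2]).round(1))
        if f:
            px=lambda P:(int((O[1]+60-P[1])*4),int((O[0]+60-P[0])*4))
            r=np.ascontiguousarray(r); cv2.circle(r,px(F),76,(255,0,0),1); r0=np.ascontiguousarray(r0); cv2.circle(r0,px(C),104,(0,255,0),1)
            cv2.imwrite(f'pics/{f}_{n}.png',np.hstack([r,r0])[...,::-1])
E
python3 - <<'E'
from h import *
off('g1')
q=[cv2.imread(f'pics/g1_{n}.png') for n in('top','scene')]; cv2.imwrite('pics/g1.png',cv2.resize(np.vstack(q),(600,600)))
E
```

```text
top foot [498.2 105.1] res 0.3 ring [492.8 106.5] 0.66 off [ 5.4 -1.4]
scene foot [501.5 106.7] res 1.23 ring [494.  108.3] 0.89 off [ 7.5 -1.6]
```

View pics/g1.png

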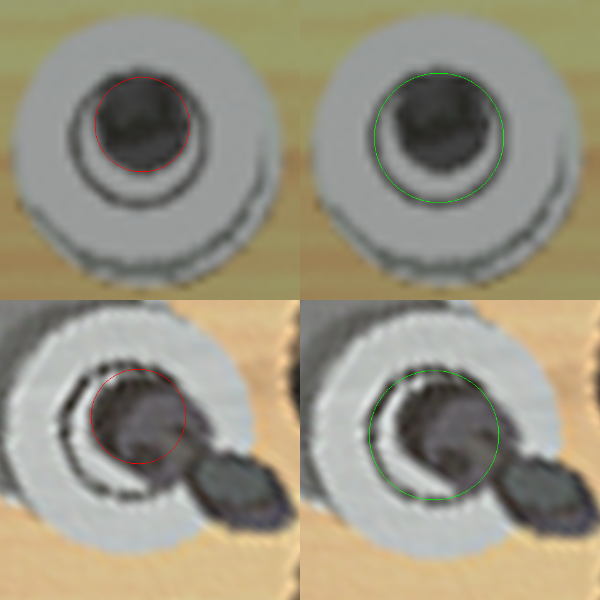

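Call:
jog_arm(
  travel=[
    [0.04,0.08,0],
    [0.054,0.18,0],
    [0.054,0.28,0],
    [0.054,0.38,0],
    [0.054,0.46,0],
    [0.054,0.494,-0.01],
    [0.054,0.494,-0.03],
    [0.054,0.494,-0.06],
    [0.054,0.494,-0.07],
    [0.054,0.494,-0.07],
  ],
  dr=[
    [0,0,0],
    [0,0,0],
    [0,0,0],
    [0,0,0],
    [0,0,0],
    [0,0,0],
    [0,0,0],
    [0,0,0],
    [0,0,0],
    [0,0,0],
  ],
)

```text
t: 7.8
ee_pos: [545.4, 99.7, 128.8]
orientation: [-2.368, -2.057, 0.011]
ft_force: [0.1, -0.9, -0.8]
width: 19.8
```

Call:
jog_arm(
  travel=[
    [0.002,0,-0.03],
    [0.002,0,-0.06],
    [0.002,0,-0.1],
    [0.002,0,-0.14],
    [0.002,0,-0.17],
    [0.002,0,-0.195],
    [0.002,0,-0.204],
    [0.002,0,-0.206],
    [0.002,0,-0.206],
    [0.002,0,-0.206],
  ],
  dr=[
    [0,0,0],
    [0,0,0],
    [0,0,0],
    [0,0,0],
    [0,0,0],
    [0,0,0],
    [0,0,0],
    [0,0,0],
    [0,0,0],
    [0,0,0],
  ],
)

```text
t: 8.8
ee_pos: [546.6, 99.8, 47.0]
orientation: [-2.369, -2.058, 0.009]
ft_force: [1.0, -0.1, -0.5]
width: 19.7
```

Call:
jog_arm(
  travel=[
    [-0.005,0.001,-0.002],
    [-0.01,0.002,-0.002],
    [-0.016,0.003,-0.002],
    [-0.022,0.0035,-0.002],
    [-0.028,0.004,-0.002],
    [-0.034,0.005,-0.002],
    [-0.04,0.0055,-0.002],
    [-0.044,0.006,-0.002],
    [-0.046,0.006,-0.002],
    [-0.046,0.006,-0.002],
  ],
  dr=[
    [0,0,0],
    [0,0,0],
    [0,0,0],
    [0,0,0],
    [0,0,0],
    [0,0,0],
    [0,0,0],
    [0,0,0],
    [0,0,0],
    [0,0,0],
  ],
)

```text
t: 9.8
ee_pos: [528.2, 102.2, 46.2]
orientation: [-2.368, -2.058, 0.009]
ft_force: [0.3, 0.0, -0.4]
width: 19.7
```

Call:
jog_arm(
  travel=[
    [-0.003,0.0005,0],
    [-0.006,0.001,0],
    [-0.009,0.0015,0],
    [-0.012,0.002,0],
    [-0.015,0.0025,0],
    [-0.018,0.003,0],
    [-0.02,0.0035,0],
    [-0.022,0.004,0],
    [-0.023,0.004,0],
    [-0.023,0.004,0],
  ],
  dr=[
    [0,0,0],
    [0,0,0],
    [0,0,0],
    [0,0,0],
    [0,0,0],
    [0,0,0],
    [0,0,0],
    [0,0,0],
    [0,0,0],
    [0,0,0],
  ],
)

```text
t: 10.8
ee_pos: [519.0, 103.8, 46.2]
orientation: [-2.368, -2.058, 0.009]
ft_force: [1.2, -0.2, 0.0]
width: 19.8
```

Call:
jog_arm(
  travel=[
    [0.02,-0.003,0],
    [0.05,-0.007,0],
    [0.06,-0.01,0.06],
    [0.06,-0.01,0.17],
    [0.06,-0.05,0.26],
    [0.05,-0.15,0.28],
    [0.03,-0.25,0.28],
    [0,-0.36,0.28],
    [0,-0.46,0.28],
    [0,-0.5,0.28],
  ],
  dr=[
    [0,0,0],
    [0,0,0],
    [0,0,0],
    [0,0,0],
    [0,0,0],
    [0,0,0],
    [0,0,0],
    [0,0,0],
    [0,0,0],
    [0,0,0],
  ],
)

```text
t: 11.8
ee_pos: [519.5, -99.4, 158.6]
orientation: [-2.372, -2.055, 0.009]
ft_force: [0.6, -0.0, -0.1]
width: 19.9
```

```bash
python3 - <<'E'
from h import *
off('g2')
q=[cv2.imread(f'pics/g2_{n}.png') for n in('top','scene')]; cv2.imwrite('pics/g2.png',cv2.resize(np.vstack(q),(600,600)))
snap('top','t2.png')
E
```

```text
top foot [493.1 106.4] res 0.4 ring [492.8 106.5] 0.62 off [ 0.3 -0.1]
scene foot [493.8 108.4] res 0.47 ring [494.3 107.9] 0.86 off [-0.5  0.5]
```

View pics/g2.png

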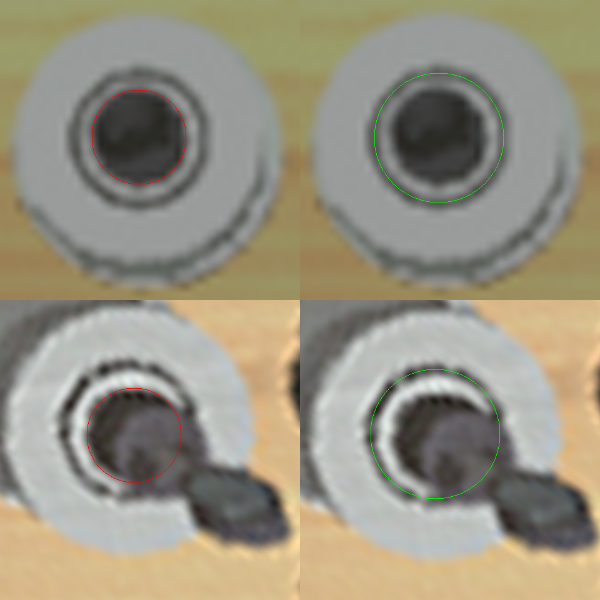

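View pics/t2.png

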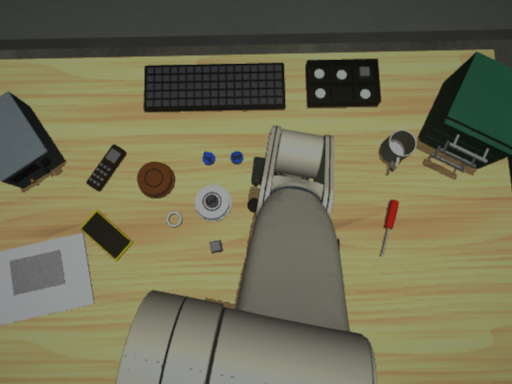

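Both views show the foot centred inside the ring, with the foot and ring centres within 0.7 mm of each other. The mount is upright at (212,202) in the top view, the hand is well clear and the neighbours haven't moved. I'll hand the job in.

```bash
python3 -c "
from workcell import ticket; print(ticket.close_job())"
```

```text
the job is handed in; nothing more can be done
None
```

The lens mount now stands upright and centred inside the engraved ring, and the job is handed in. I moved it with two slow fingertip pushes low on its foot, with the fingers slightly open and no gripping or lifting.

- **Centring:** the last check puts the foot's centre (0.3, −0.1) mm from the ring's centre in the top view and (−0.5, 0.5) mm in the scene view. There are 6 mm to spare all round. The two cameras differ by 1–2 mm in absolute position, which is within the stated calibration, so I relied on the offset within each view.
- **An earlier disagreement:** after the first push, the two views differed by about 2 mm. The scene view's fit was picking up the ring's edge, so I used the top view.
- **Surroundings:** the other objects look unmoved in the last top picture. The lens cap was partly hidden by the arm then, and the hand only passed over that side at about 160 mm height.
- **Time and force:** the job took about 12 s of the 51 s allowed. The wrist force read at the end of each move stayed below about 1.5 N.

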